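# Index the drilling wheel to the coupling and lock it

### The job

Bring the pipe coupling round to the drill guide on the indexing jig: draw the spring index pin and park it, turn the wheel until the coupling stands in front of the guide, then let the pin drop fully into its notch so that the wheel is locked. Leave the three things on the wheel standing on their stations; do not move the coupling by hand.

Things in the scene. Friction and masses are not known exactly. Their poses are not given: they have to be found in the camera images.
- jig: indexing drill jig fixed to the bench: steel wheel 244 mm across, its flat top 36 mm above the bench, and outside its rim a post with a level steel drill guide tube 66 mm above the bench (end 112 mm from the wheel axis). Origin on the wheel axis at bench height, z up; the guide lies toward the jig's -x, the index pin at 113 mm radius, 70 deg counterclockwise (from above) from its +x
- bush_station (a point): point on the wheel's top level, fixed to the jig, where a part must stand to be in front of the drill guide: 66 mm from the wheel axis toward the guide
- wheel (a joint): wheel angle in rad, counterclockwise from above, 0 at the start, locked there by the pin. Pin out, it turns freely either way (friction 0.12 N m) and stays where left. Six stations (grippy rubber pads, 66 mm radius) and six rim notches, each 60 deg apart: the pin faces a notch at every whole multiple of 60 deg; it enters when within about 1.5 deg and its round tip centres the wheel
- wheel_grip (a point): centre of the black bar handle on the wheel's hub, on the wheel axis, 126 mm above the bench: bar 76 mm long along the point's x, 16 mm wide, 28 mm high (112 to 140 mm above the bench), on a 26 mm hub post; grip it across its width from above. It turns with the wheel
- index_pin (a joint): lift of the index pin in m: 0 fully down in a notch, 0.024 the most. The 10 mm pin clears the wheel's top above 0.012. A spring pulls it down with 4 N at 0 and 10 N at 0.017
- pin_handle (a joint): turn of the pin's T-handle in rad, counterclockwise from above, -1.66 to 1.66; stays where left. At 0 (bar points to the wheel axis) its lug lies in the crown's slot and the pin can go down. Lifted over 0.018 m, turned a quarter turn either way and let down, the lug rests on the crown: parked, lift about 0.016. Turned back to within 8 deg of 0 and let go, the pin drops by its spring
- pin_grip (a point): centre of the black T-handle bar on top of the index pin, on the pin's axis, 118 mm above the bench when the pin is down: bar 52 mm long along the point's x, 13 mm wide, 24 mm high; grip it across its width from above. It rises and turns with the handle. The crown under it ends 80 mm above the bench
- coupling: black pipe coupling, a plain round sleeve with two collars, 54 mm across, 60 mm high, standing loose on one of the three stations far from the guide (120, 180 or 240 deg round from it). Origin at the centre of its underside
- union: black pipe union, ribbed round nut, 54 mm across, 50 mm high, standing loose on another of these stations. Origin at the centre of its underside
- tin: open grey metal tin, 64 mm across, 50 mm high, standing loose on another of these stations. Origin at the centre of its underside

How it is judged:
On the way, in this order (a step that is already met when the one before it is completed fails the run):
1. the index pin is drawn clear of the wheel (value of joint index_pin above 0.012 m), for 0.2 s.
2. the wheel is turned by at least one station, either way ((value of joint wheel above 1 rad or value of joint wheel below -1 rad)), for 0.1 s.
At the end, for the whole second after the job is handed in: The index pin is down in a notch (within 3 mm of fully down) and the wheel is at rest, turned from where it started; the coupling stands upright on the wheel within 12 mm of the point in front of the drill guide; the union and the tin also still stand upright on the wheel (value of joint index_pin below 0.003 m and (value of joint wheel above 1.9 rad or value of joint wheel below -1.9 rad) and horizontal distance between coupling and bush_station below 0.012 m and height (world z) of coupling between 0.03 and 0.045 m and height (world z) of each of union, tin above 0.03 m and angle between each of coupling, union, tin's own z axis and vertical below 0.15 rad and velocity of joint wheel between -0.05 and 0.05 rad/s); the robot touches nothing.
It fails at once if the coupling, union or tin is lifted off the wheel or tipped over (height (world z) of any of coupling, union, tin above 0.055 m or angle between any of coupling, union, tin's own z axis and vertical above 0.5 rad).
It fails at once if the coupling is pushed by the gripper (contact force between the fingers and coupling above 3 N).
It also fails if it takes over 72 s, if anything falls off the work surface, if the arm or the gripper's body presses on something with over 40 N, if the wrist force passes 120 N, or if a joint passes its speed limit or range.

### The arm

A 7-joint arm with a two-finger parallel gripper is mounted at the origin on the work surface; the furniture and walls round the work are solid. World frame = base frame: x ahead of the robot, y to its left, z up, the work surface at z = 0. Lengths are in m, angles in rad, forces in N, time in s.
With the tool pointing down it reaches from about 0.425 to 0.925 m from the base axis. Payload 6.8 kg.
Tool frame: the origin (TCP) lies at the very end of the fingers, on their centre line; the grasp point (between the pads) lies 19 mm behind it (tcp_to_grasp is the distance from the TCP to the grasp point, in m); z points along the fingers, y is the direction in which the jaws open and shut (so a half turn about z gives the same grasp; the last joint's range is limited). The gripper opens to 85 mm and grips with 20 to 120 N. Pads are 22 mm wide; open, the fingers measure 114 mm over their backs; the gripper's body (76 mm by 85 mm) begins 54 mm behind the grasp point. The pads swing forward as they close: fully open they stand 13 mm farther back than shut.
Start: joints at [-1.283, 0.477, 0.022, 1.555, -0.011, 1.109, -0.083], TCP at [0.26, 0.623, 0.231] pointing down, gripper open.
Joint ranges: [-2.96, 2.96], [-0.34, 2.1], [-1.41, 1.46], [0.24, 2.44], [-1.37, 4.51], [0.17, 1.92], [-2.96, 2.96]. Speed limits (rad/s): [2.39, 2.39, 3.14, 3.14, 3.14, 3.14, 3.14].

### API

Orientations are given as a unit quaternion [w, x, y, z].
In Python, from station import * gives the robot as it stands.
- The arm moves only by the tool apply_moves, never from a script. Its argument "increments" is one flat list of numbers, 5 for each row, row after row: the finger opening in mm, from 0 to 85.4, then the shift along the tool's x, y, z in mm, then the turn about the tool's z in degrees. In form: [claw, tx, ty, tz, roll, claw, tx, ty, tz, roll, ...]. A call has 1 to 12 rows; each row shifts and turns the pose as measured when the row begins, along the tool's axes as they then stand; what a row does not reach is not made up. A row lasts 1/8 s, in which the tool goes at most 62.5 mm and 10.7 degrees, less where a joint would pass 70% of its speed; a pose out of reach is approached as far as the arm can. A call with a gripper value outside its range is refused whole. The fingers move at their own pace and stop on an object; "squeeze" is the grip in N (left out, the last holds). Time passes only in rows, so rows that do not move let the fingers close. It gives the time, the measured TCP pose, the force and the opening at its end, in the units of the state.
- get_obs(): the state, without advancing time (a new reading comes with each control period).
- read_camera(name): name is "scene" or "top" or "wrist"; returns (picture, depth): 420x560x3 uint8, blue, green, red; 420x560 float32, m along the optical axis (not along the pixel's ray), 0 where there is no reading.
- get_calibration(name): a dict with "mtx" (3x3 intrinsics, pixels), "camera_from_world" (4x4, takes a point from world to camera coordinates); the wrist camera has in their place "T_tool_cam" (4x4, takes a point from camera to tool coordinates, whose origin is the TCP and whose axes are the flange's). Camera axes: x right, y down, z forward; pixel columns grow to the right and rows downward; lengths in m; the calibration is good to about 2 mm. A picture is of the moment at which its call begins: read the wrist's pose just before it. get_calibration takes no time and is no camera call.
- hand_in(): hands the job in, once; it reports no verdict.
Trained networks look in the newest picture that a camera, given by its name, has taken for a name from the list of things; names that differ only in an ending like _2 or _b are one class to them, and where a whole thing is asked for, a point or a joint stands for the part that bears it (a point fixed in the world has none). Each returns a list of dicts, best first, with "p" (0 to 1); they miss things now and then, are a little off and sometimes report something else, mostly with a low value. They report only what shows in the picture. A call takes as long as a camera call.
- outline_of(camera, thing): "pixels" (420x560 bool, what is visible of it) and "extent" ([centre column, centre row, width, height] in pixels, round what is visible of it).
The state is a dict: "t": time; "q": joint angles; "joint_vel": joint speeds; "joint_torque": joint torques, N m; "eef_pos": TCP position; "tool_rot": TCP orientation; "contact_force": force on the tool from outside, world axes, zero at the start; "torque": the same for the moment, N m; "gripper_width": opening from 0.0 (shut) to 1.0 (fully open).
Only numpy, scipy, OpenCV 4.12 (cv2) and the standard library are available. Lean on these libraries where they do the work, as an engineer would, in place of code of your own. Each camera call takes 0.05 s, during which the arm holds its last target.

## Working session

There is one attempt and no reset: what is moved stays moved. The work goes in short steps, Python scripts to look and compute and a tool call to move; the robot and the scene stay as the last step left them, time stands still between calls to the robot, and variables do not carry over. Pictures are saved under pics/ and viewed, and the job is handed in when it is done.

Besides the shell and the picture viewer there is one more tool, called after "Request:" by a JSON object that holds its "op" and its "data", one argument or row to a line. apply_moves: Moves the arm, as the interface text tells. Its arguments: {"type":"object","properties":{"increments":{"type":"array"},"squeeze":{"type":"number"}},"required":["increments"]}

```bash
mkdir -p pics; ls
python3 - <<'E'
from station import *
import cv2,numpy as np
o=get_obs();print(o)
for n in ["scene","top"]:
    p,d=read_camera(n);cv2.imwrite(f"pics/{n}0.png",p);np.save(f"pics/{n}0d.npy",d)
    c=get_calibration(n);print(n,c)
    for th in ["coupling","union","tin","wheel_grip","pin_grip","jig"]:
        for r in outline_of(n,th)[:3]: print(th,round(r["p"],2),r["extent"])
print(get_calibration("wrist"))
E
```

```text
pics
{'t': 0.0, 'q': array([-1.28308663,  0.47779066,  0.02234983,  1.55650219, -0.01153913,
        1.10924247, -0.0831202 ]), 'joint_vel': array([ 5.58765034e-04,  1.95723008e-03,  9.39020777e-04,  9.49405048e-04,
       -5.72332774e-04, -2.42609757e-03, -6.70921722e-05]), 'joint_torque': array([ 4.23439287e-04, -5.96453476e+01,  1.60813205e+00, -2.81180549e+01,
        1.25112713e-02,  9.45131615e-03,  4.52713903e-05]), 'eef_pos': array([0.26002803, 0.62225297, 0.23031078]), 'tool_rot': array([-1.26820070e-04,  1.96627952e-01,  9.80477753e-01, -8.98541375e-04]), 'contact_force': array([-0.88253996,  0.06507813, -0.65228354]), 'torque': array([ 0.01701863, -0.00572745,  0.01454785]), 'gripper_width': 1.002560671786293}
scene {'mtx': array([[529.69997389,   0.        , 277.76565749],
       [  0.        , 529.69997389, 209.93972448],
       [  0.        ,   0.        ,   1.        ]]), 'camera_from_world': array([[ 0.82656269, -0.56268453,  0.01342534, -0.28023888],
       [-0.42786917, -0.6436634 , -0.63452769,  0.39351936],
       [ 0.36568032,  0.51873263, -0.77278352,  0.6455491
[... 712 characters left out ...]
[277.0, 202.5, 22.7, 29.0]
union 0.88 [303.6, 193.7, 19.9, 26.0]
pin_grip 0.57 [255.5, 192.4, 22.0, 13.4]
jig 0.74 [292.2, 235.4, 117.5, 127.7]
jig 0.61 [296.4, 223.9, 104.4, 106.6]
{'mtx': array([[364.32006816,   0.        , 278.27469558],
       [  0.        , 364.32006816, 207.56161121],
       [  0.        ,   0.        ,   1.        ]]), 'T_tool_cam': array([[-4.04902498e-04, -9.51871084e-01, -3.06498409e-01,
         7.80874874e-02],
       [ 9.99999635e-01, -1.54737221e-04, -8.40501798e-04,
         2.29083861e-03],
       [ 7.52622646e-04, -3.06498638e-01,  9.51870799e-01,
        -1.43242226e-01],
       [ 0.00000000e+00,  0.00000000e+00,  0.00000000e+00,
         1.00000000e+00]])}
```

Run:
```python
import cv2
a=cv2.imread("pics/scene0.png")[110:330,150:420];cv2.imwrite("pics/s1.png",cv2.resize(a,None,fx=2.7,fy=2.7,interpolation=cv2.INTER_CUBIC))
a=cv2.imread("pics/top0.png")[130:320,200:390];cv2.imwrite("pics/t1.png",cv2.resize(a,None,fx=3,fy=3,interpolation=cv2.INTER_CUBIC))
```

```text
(no output)
```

View pics/s1.png

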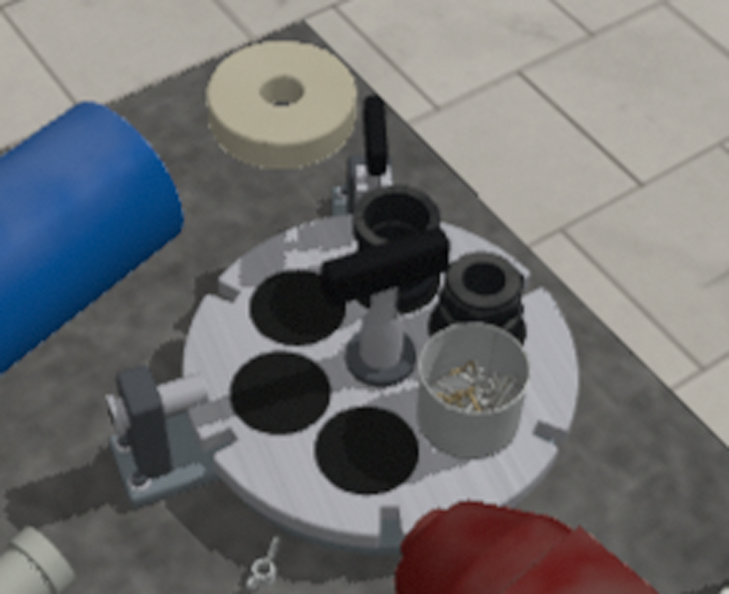

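View pics/t1.png

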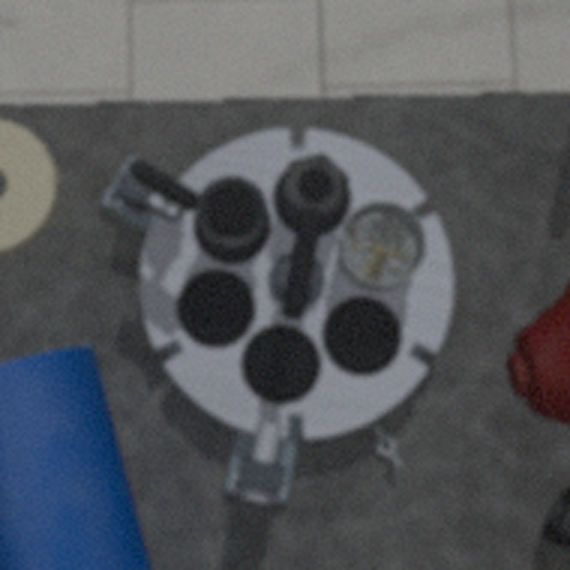

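View pics/top0.png

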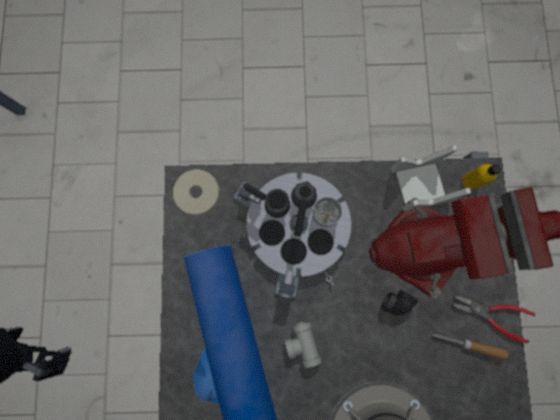

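```bash
cat > h.py <<'E'
import numpy as np,cv2
def pts(d,c,T=None):
    K=c["mtx"];v,u=np.mgrid[:d.shape[0],:d.shape[1]]
    P=np.stack([(u-K[0,2])/K[0,0]*d,(v-K[1,2])/K[1,1]*d,d],-1)
    if T is None: T=np.linalg.inv(c["camera_from_world"])
    return P@T[:3,:3].T+T[:3,3]
def fitc(p):
    A=np.c_[2*p[:,:2],np.ones(len(p))];s=np.linalg.lstsq(A,(p[:,:2]**2).sum(1),rcond=None)[0]
    return s[0],s[1],np.sqrt(s[2]+s[0]**2+s[1]**2)
E
python3 - <<'E'
from station import *
from h import *
for n in ["top","scene"]:
    d=np.load(f"pics/{n}0d.npy");c=get_calibration(n);W=pts(d,c)
    if n=="top":
        c0=np.array([W[223,298][0],W[223,298][1]]);
    print(n)
    m=(d>0)&(np.hypot(*(W[...,:2]-c0).transpose(2,0,1))<0.14)
    h=W[m][:,2];print(np.histogram(h,np.arange(-0.01,0.16,0.005)))
    wm=(m&(abs(W[...,2]-0.036)<0.006)).astype(np.uint8)
    cs,_=cv2.findContours(wm,cv2.RETR_EXTERNAL,cv2.CHAIN_APPROX_NONE);k=max(cs,key=cv2.contourArea)[:,0]
    hull=cv2.convexHull(k)[:,0]; p=W[hull[:,1],hull[:,0]]
    f=fitc(p)
    for _ in range(5):
        r=np.hypot(p[:,0]-f[0],p[:,1]-f[1]);g=abs(r-f[2])<0.004;f=fitc(p[g])
    print("wheel",f,g.sum(),len(g), 'z',np.median(W[wm>0][:,2]))
    # bar
    for lo,hi,name in [(0.13,0.15,'wheelbar'),(0.11,0.127,'pinbar?'),(0.09,0.103,'coupl top'),(0.08,0.09,'union/tin top')]:
        b=(m&(W[...,2]>lo)&(W[...,2]<hi)).astype(np.uint8)
        N,L,S,C=cv2.connectedComponentsWithStats(b)
        for i in range(1,N):
            if S[i,4]>15:
                q=W[L==i];mu=q.mean(0);e,v=np.linalg.eigh(np.cov(q[:,:2].T));print(name,S[i,4],C[i],mu.round(4),np.sqrt(e)*3.46,np.degrees(np.arctan2(v[1,1],v[0,1])))
E
```

```text
top
(array([   0,  433, 1358,   52,  226,   31,    4,   11,  537, 5720,  323,
        124,   89,  146,  146,  113,  133,  105,  199,  320,   51,  175,
          3,    1,    6,    8,   10,   74,   73,  100,  175,    0,    0]), array([-0.01 , -0.005,  0.   ,  0.005,  0.01 ,  0.015,  0.02 ,  0.025,
        0.03 ,  0.035,  0.04 ,  0.045,  0.05 ,  0.055,  0.06 ,  0.065,
        0.07 ,  0.075,  0.08 ,  0.085,  0.09 ,  0.095,  0.1  ,  0.105,
        0.11 ,  0.115,  0.12 ,  0.125,  0.13 ,  0.135,  0.14 ,  0.145,
        0.15 ,  0.155]))
wheel (np.float64(0.4826244946255857), np.float64(0.1736082091256183), np.float64(0.12157876909547101)) 49 49 z 0.03718207186286271
wheelbar 71 [253.57746479 189.64788732] [0.5431 0.2693 0.131 ] [0.01046999 0.04570479] 57.895335628525
wheelbar 277 [299.83754513 216.62815884] [0.4819 0.1737 0.1404] [0.01575984 0.07520952] 167.84875018437236
pinbar? 33 [256.12121212 194.63636364] [0.5342 0.2648 0.1208] [0.00828573 0.05489316] 64.18645626924726
coupl top 225 [276.36888889 199.82666667] [0.5266 0.222  0.0965] [0.05700451 0.05918431] -173.96647583168732
union/tin 
[... 1752 characters left out ...]
1205] [0.00537234 0.07613275] 166.4635510394612
coupl top 279 [294.27956989 186.76344086] [0.5263 0.2283 0.0947] [0.04430545 0.06227496] 174.80780723331392
coupl top 45 [291.6        222.48888889] [0.478  0.1678 0.0965] [0.00777567 0.0155885 ] 146.09670908183705
union/tin top 86 [296.20930233 186.45348837] [0.5346 0.2338 0.0852] [0.01465407 0.03935602] 144.64661220292192
union/tin top 678 [327.00884956 225.51474926] [0.528  0.1398 0.0842] [0.05427876 0.11737637] 47.01234209114458
union/tin top 64 [290.953125 227.40625 ] [0.4773 0.1679 0.0842] [0.01044997 0.0185962 ] 139.5409821561962
union/tin top 148 [203.18243243 253.24324324] [0.3372 0.2015 0.0843] [0.01256325 0.03245013] 78.7508422157206
```

View pics/scene0.png

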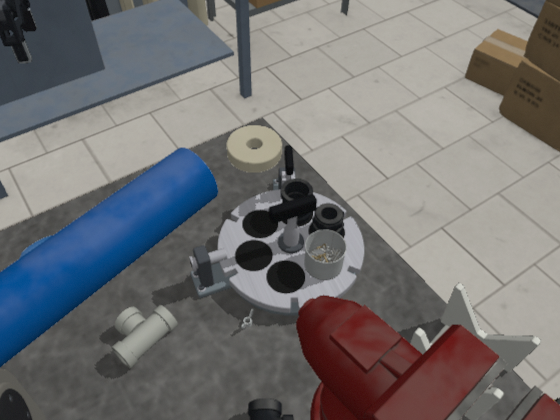

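Run:
```python
from station import *
from h import *
d=np.load("pics/top0d.npy");W=pts(d,get_calibration("top"))
for u,v in [(400,240),(480,240),(540,240),(375,250),(210,270),(240,400),(330,210),(195,190),(430,180),(40,360)]: print(u,v,W[v,u].round(3))
m=(d>0)&(W[...,0]>0.25)&(W[...,0]<0.65)&(W[...,1]<0.05)&(W[...,1]>-0.15); print(W[m][:,2].max())
```

```text
400 240 [ 0.427 -0.021  0.168]
480 240 [ 0.42  -0.155  0.212]
540 240 [ 0.418 -0.266  0.213]
375 250 [0.41  0.022 0.138]
210 270 [0.377 0.364 0.111]
240 400 [0.12  0.303 0.112]
330 210 [0.506 0.101 0.063]
195 190 [ 0.574  0.424 -0.002]
430 180 [ 0.583 -0.153  0.009]
40 360 [0.245 0.587 0.313]
0.21794896071524217
```

```bash
cat >> h.py <<'E'
from scipy.spatial.transform import Rotation as R
def plan(o,target,yaw_y,n,claw=85,rollsign=None):
    """rows in tool frame from obs to world target TCP + yaw of tool y (deg), direct"""
    q=o["tool_rot"];M=R.from_quat([q[1],q[2],q[3],q[0]]).as_matrix()
    p=np.array(o["eef_pos"]);cur=np.degrees(np.arctan2(M[1,1],M[0,1]))
    dy=yaw_y-cur
    if rollsign is None: dy=(dy+180)%360-180
    print("cur",p.round(4),"yawy",cur.round(2),"tilt",np.degrees(np.arccos(-M[2,2])).round(2),"dyaw",dy.round(2))
    dp=(np.array(target)-p)/n; out=[]
    for i in range(n):
        t=M.T@dp*1000; r=-dy/n
        out+= [claw]+[round(float(x),1) for x in t]+[round(r,2)]
        M=M@R.from_euler('z',r,degrees=True).as_matrix()
    print(out)
E
python3 - <<'E'
from station import *
from h import *
plan(get_obs(),[0.541,0.268,0.23],-32.3,12)
E
```

```text
cur [0.2602 0.6229 0.2314] yawy 67.32 tilt 0.01 dyaw -99.62
[85, -33.0, -18.3, 0.1, np.float64(8.3), 85, -35.3, -13.3, 0.1, np.float64(8.3), 85, -36.8, -8.1, 0.1, np.float64(8.3), 85, -37.6, -2.7, 0.1, np.float64(8.3), 85, -37.6, 2.8, 0.1, np.float64(8.3), 85, -36.8, 8.2, 0.1, np.float64(8.3), 85, -35.2, 13.4, 0.1, np.float64(8.3), 85, -32.9, 18.4, 0.1, np.float64(8.3), 85, -29.9, 22.9, 0.1, np.float64(8.3), 85, -26.3, 27.0, 0.1, np.float64(8.3), 85, -22.1, 30.5, 0.1, np.float64(8.3), 85, -17.5, 33.4, 0.1, np.float64(8.3)]
```

Request:
{"op": "apply_moves", "data": {
  "increments": [85,-33,-18.3,0,8.3,85,-35.3,-13.3,0,8.3,85,-36.8,-8.1,0,8.3,85,-37.6,-2.7,0,8.3,85,-37.6,2.8,0,8.3,85,-36.8,8.2,0,8.3,85,-35.2,13.4,0,8.3,85,-32.9,18.4,0,8.3,85,-29.9,22.9,0,8.3,85,-26.3,27,0,8.3,85,-22.1,30.5,0,8.3,85,-17.5,33.4,0,8.3]
}}

```text
t: 2.2
eef_pos: [0.5384, 0.2553, 0.2317]
tool_rot: [-0.003, 0.887, 0.461, 0.002]
contact_force: [0.7, 0.5, -0.6]
gripper_width: 0.996
```

```bash
cat >> h.py <<'E'
def wrist(o,get_calibration,d):
    c=get_calibration("wrist");q=o["tool_rot"];T=np.eye(4);T[:3,:3]=R.from_quat([q[1],q[2],q[3],q[0]]).as_matrix();T[:3,3]=o["eef_pos"]
    return pts(d,c,T@c["T_tool_cam"])
E
python3 - <<'E'
from station import *
from h import *
o=get_obs();p,d=read_camera("wrist");cv2.imwrite("pics/w1.png",p);np.save("pics/w1d.npy",d)
W=wrist(o,get_calibration,d)
print(o["q"].round(2),o["t"])
plan(o,[0.541,0.268,0.23],-32.3,1)
for th in ["pin_grip","wheel_grip","coupling","union","tin"]:
    for r in outline_of("wrist",th)[:2]:
        m=r["pixels"]&(d>0);q=W[m];zt=np.percentile(q[:,2],90) if len(q) else 0;q=q[q[:,2]>zt-0.006] if len(q) else q
        if len(q)<10: continue
        e,v=np.linalg.eigh(np.cov(q[:,:2].T));print(th,round(r["p"],2),r["extent"],q.mean(0).round(4),((q.min(0)+q.max(0))/2).round(4),np.sqrt(e)*3.46,np.degrees(np.arctan2(v[1,1],v[0,1])).round(1))
E
```

```text
[-0.94  0.37  0.52  1.78 -0.22  1.04 -0.96] 2.2
cur [0.5384 0.2553 0.2317] yawy -35.07 tilt 0.35 dyaw 2.77
[85, 11.8, -5.2, 1.8, np.float64(-2.77)]
pin_grip 0.69 [275.8, 187.4, 24.1, 76.7] [0.5446 0.2704 0.1299] [0.5438 0.2692 0.1289] [0.01261289 0.04999309] 57.9
wheel_grip 0.8 [282.7, 261.6, 233.6, 220.7] [0.4862 0.1774 0.1347] [0.5133 0.2248 0.182 ] [0.01959242 0.07502071] 168.3
coupling 0.63 [274.8, 189.2, 27.7, 80.0] [0.5446 0.2704 0.1299] [0.5438 0.2692 0.1289] [0.01261289 0.04999309] 57.9
coupling 0.55 [291.3, 226.6, 67.8, 83.9] [0.5286 0.2201 0.0961] [0.528  0.227  0.1085] [0.05355291 0.06077988] -166.3
union 0.8 [347.0, 264.0, 63.4, 69.2] [0.5487 0.1623 0.0854] [0.5477 0.1596 0.0847] [0.04572823 0.04589685] 55.7
tin 0.74 [338.1, 323.9, 68.9, 85.4] [0.5037 0.1008 0.084 ] [0.5059 0.1102 0.0838] [0.06069584 0.07980087] -141.8
```

View pics/w1.png

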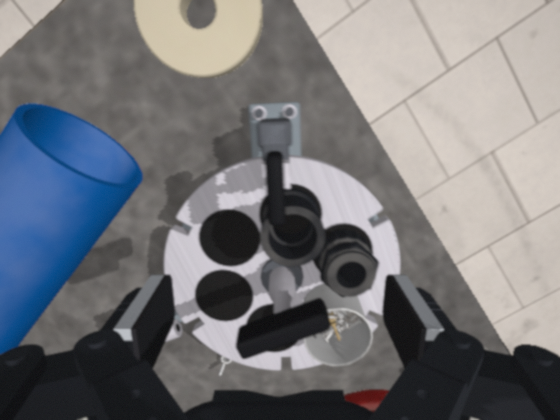

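Run:
```python
from station import *
from h import *
plan(get_obs(),[0.544,0.2698,0.16],-32.3,3,45)
```

```text
cur [0.537  0.2575 0.2314] yawy -34.66 tilt 0.36 dyaw 2.36
[45, 4.6, -0.3, 23.8, np.float64(-0.79), 45, 4.6, -0.3, 23.8, np.float64(-0.79), 45, 4.6, -0.2, 23.8, np.float64(-0.79)]
```

Request:
{"op": "apply_moves", "data": {
  "increments": [45,4.6,-0.3,23.8,-0.8,45,4.6,-0.3,23.8,-0.8,45,4.6,-0.2,23.8,-0.8,45,0,0,0,0,45,0,0,0,0]
}}

```text
t: 3.12
eef_pos: [0.5411, 0.2781, 0.1595]
tool_rot: [-0.005, 0.872, 0.49, 0.002]
contact_force: [0.3, -0.9, -0.5]
gripper_width: 0.527
```

Run:
```python
from station import *
from h import *
plan(get_obs(),[0.544,0.2698,0.16],-32.3,1,45)
plan(get_obs(),[0.544,0.2698,0.102],-32.3,3,45)
o=get_obs();p,d=read_camera("wrist");cv2.imwrite("pics/w2.png",p)
W=wrist(o,get_calibration,d)
for r in outline_of("wrist","pin_grip")[:2]:
        m=(d>0)&(W[...,2]>0.122)&(W[...,2]<0.136)&(np.hypot(W[...,0]-.544,W[...,1]-.27)<0.04);q=W[m]
        e,v=np.linalg.eigh(np.cov(q[:,:2].T));print(round(r["p"],2),r["extent"],len(q),q.mean(0).round(4),((q.min(0)+q.max(0))/2).round(4),np.sqrt(e)*3.46,np.degrees(np.arctan2(v[1,1],v[0,1])).round(1))
```

```text
cur [0.5411 0.2781 0.1595] yawy -31.37 tilt 0.62 dyaw -0.93
[45, -5.5, 6.8, -0.6, np.float64(0.93)]
cur [0.5411 0.2781 0.1595] yawy -31.37 tilt 0.62 dyaw -0.93
[45, -2.0, 2.4, 19.1, np.float64(0.31), 45, -2.0, 2.4, 19.1, np.float64(0.31), 45, -2.0, 2.4, 19.1, np.float64(0.31)]
0.9 [294.8, 254.2, 22.5, 99.0] 2185 [0.545  0.2717 0.1297] [0.5438 0.2695 0.1276] [0.01260285 0.05108774] 57.9
```

View pics/w2.png

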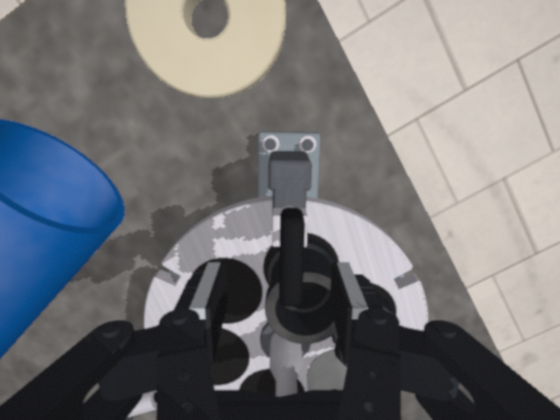

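Request:
{"op": "apply_moves", "data": {
  "increments": [45,-4.7,6.5,0,0.9,45,0,0,0,0,45,0,0,0,0]
}}

```text
t: 3.6
eef_pos: [0.5454, 0.2698, 0.1614]
tool_rot: [-0.005, 0.876, 0.482, 0.004]
contact_force: [0.7, -0.9, -0.8]
gripper_width: 0.528
```

Run:
```python
from station import *
from h import *
plan(get_obs(),[0.5444,0.2706,0.102],-32.2,3,45)
```

```text
cur [0.5454 0.2698 0.1614] yawy -32.41 tilt 0.74 dyaw 0.21
[45, -0.2, -0.3, 19.8, np.float64(-0.07), 45, -0.2, -0.3, 19.8, np.float64(-0.07), 45, -0.2, -0.3, 19.8, np.float64(-0.07)]
```

Request:
{"op": "apply_moves", "data": {
  "increments": [45,-0.2,-0.3,19.8,0,45,-0.2,-0.3,19.8,0,45,-0.2,-0.3,18,0,45,0,0,0,0,45,0,0,0,0]
}}

```text
t: 4.22
eef_pos: [0.5433, 0.2704, 0.0986]
tool_rot: [-0.005, 0.876, 0.482, 0.003]
contact_force: [-0.1, -0.6, 0.2]
gripper_width: 0.529
```

Run:
```python
from station import *
from h import *
o=get_obs();plan(o,[0.5444,0.2706,0.102],-32.2,1,45);p,d=read_camera("wrist");cv2.imwrite("pics/w3.png",p)
```

```text
cur [0.5433 0.2704 0.0986] yawy -32.39 tilt 0.66 dyaw 0.19
[45, 0.8, 0.7, -3.4, np.float64(-0.19)]
```

View pics/w3.png

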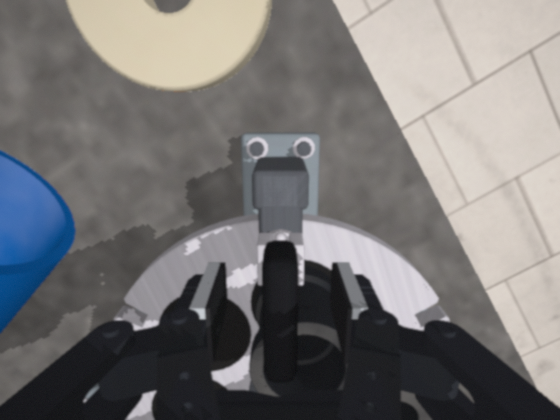

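Request:
{"op": "apply_moves", "data": {
  "increments": [45,0.8,0.5,-3.4,0,8,0,0,0,0,8,0,0,0,0,8,0,0,0,0,8,0,0,0,0,8,0,0,0,0],
  "squeeze": 60
}}

```text
t: 5.03
eef_pos: [0.5449, 0.2713, 0.1039]
tool_rot: [-0.005, 0.876, 0.482, 0.004]
contact_force: [-0.3, -0.6, -0.7]
gripper_width: 0.135
```

Request:
{"op": "apply_moves", "data": {
  "increments": [8,0,0,-5,0,8,0,0,-5,0,8,0,0,-5,0,8,0,0,-4,0,8,0,0,0,0,8,0,0,0,0]
}}

```text
t: 5.78
eef_pos: [0.5446, 0.2711, 0.1218]
tool_rot: [-0.005, 0.876, 0.482, 0.004]
contact_force: [2.8, 1.2, -10.7]
gripper_width: 0.141
```

Request:
{"op": "apply_moves", "data": {
  "increments": [8,0,0,-4,0,8,0,0,-1,0,8,0,0,0,0]
}}

```text
t: 6.15
eef_pos: [0.5446, 0.2711, 0.1265]
tool_rot: [-0.005, 0.876, 0.482, 0.004]
contact_force: [3.0, 1.7, -12.3]
gripper_width: 0.139
```

Request:
{"op": "apply_moves", "data": {
  "increments": [8,0,0,0,-6,8,0,0,0,-8,8,0,0,0,-8,8,0,0,0,-8,8,0,0,0,-8,8,0,0,0,0]
}}

```text
t: 6.9
eef_pos: [0.5414, 0.2718, 0.1252]
tool_rot: [-0.005, 0.664, 0.748, 0.003]
contact_force: [2.9, 2.8, -13.2]
gripper_width: 0.141
```

Run:
```python
from station import *
from h import *
o=get_obs();plan(o,[0.5446,0.2710,0.1265],57.7,6,8);print(o["torque"],o["contact_force"],o["q"].round(2))
```

```text
cur [0.5414 0.2718 0.1252] yawy 6.82 tilt 0.66 dyaw 50.88
[8, -0.2, 0.5, -0.2, np.float64(-8.48), 8, -0.3, 0.5, -0.2, np.float64(-8.48), 8, -0.3, 0.4, -0.2, np.float64(-8.48), 8, -0.4, 0.4, -0.2, np.float64(-8.48), 8, -0.4, 0.3, -0.2, np.float64(-8.48), 8, -0.5, 0.2, -0.2, np.float64(-8.48)]
[ 0.64087155 -0.93067225  0.05151893] [  2.88230354   2.77757979 -13.24766895] [-0.77  0.49  0.27  1.84 -0.19  0.84 -0.28]
```

Request:
{"op": "apply_moves", "data": {
  "increments": [8,-0.2,0.4,-0.3,-8.5,8,-0.3,0.4,-0.2,-8.5,8,-0.3,0.4,-0.2,-8.5,8,-0.3,0.3,-0.2,-8.5,8,-0.3,0.3,-0.2,-8.5,8,-0.4,0.2,-0.2,-8.5,8,0,0,0,0]
}}

```text
t: 7.78
eef_pos: [0.5382, 0.2695, 0.1236]
tool_rot: [-0.009, 0.275, 0.961, 0.0]
contact_force: [1.9, 2.9, -12.1]
gripper_width: 0.141
```

Run:
```python
from station import *
from h import *
o=get_obs();plan(o,[0.5446,0.2710,0.1265],57.7,1,8);print(o["torque"],o["contact_force"],o["q"].round(2))
```

```text
cur [0.5382 0.2695 0.1236] yawy 58.06 tilt 0.99 dyaw -0.36
[8, -4.6, 4.7, -3.0, np.float64(0.36)]
[ 0.76670351 -0.93034789  0.04762766] [  1.88794888   2.93086703 -12.12035374] [-0.6   0.48  0.05  1.82 -0.05  0.85  0.49]
```

Request:
{"op": "apply_moves", "data": {
  "increments": [8,0,0,2,0,8,0,0,2,0,8,0,0,1.5,0,8,0,0,1,0,8,0,0,0,0]
}}

```text
t: 8.4
eef_pos: [0.5384, 0.2697, 0.1203]
tool_rot: [-0.008, 0.28, 0.96, 0.001]
contact_force: [-0.5, 1.4, -5.8]
gripper_width: 0.143
```

Request:
{"op": "apply_moves", "data": {
  "increments": [8,0,0,1.5,0,8,0,0,0,0,45,0,0,0,0,45,0,0,0,0,45,0,0,0,0]
}}

```text
t: 9.02
eef_pos: [0.5399, 0.2692, 0.1205]
tool_rot: [-0.007, 0.281, 0.96, 0.001]
contact_force: [-0.4, 0.6, -0.6]
gripper_width: 0.527
```

Run:
```python
from station import *
from h import *
o=get_obs();plan(o,[0.538,0.2697,0.22],57.7,3,45);print(o["contact_force"])
```

```text
cur [0.5399 0.2692 0.1205] yawy 57.38 tilt 0.83 dyaw 0.32
[45, 1.1, -0.3, -33.2, np.float64(-0.11), 45, 1.1, -0.3, -33.2, np.float64(-0.11), 45, 1.1, -0.3, -33.2, np.float64(-0.11)]
[-0.35162184  0.562366   -0.61367741]
```

Up, then check with the wrist view.

Request:
{"op": "apply_moves", "data": {
  "increments": [45,0,0,-30,0,45,0,0,-40,0,45,0,0,-40,0,45,0,0,0,0]
}}

```text
t: 9.52
eef_pos: [0.5419, 0.268, 0.2331]
tool_rot: [-0.007, 0.281, 0.96, 0.001]
contact_force: [0.3, 0.6, -0.8]
gripper_width: 0.528
```

Run:
```python
from station import *
from h import *
o=get_obs();p,d=read_camera("wrist");cv2.imwrite("pics/w4.png",p)
W=wrist(o,get_calibration,d)
for c,lo,hi,rad in [((.542,.268),.138,.156,.04),((.482,.1725),.132,.15,.05)]:
        m=(d>0)&(W[...,2]>lo)&(W[...,2]<hi)&(np.hypot(W[...,0]-c[0],W[...,1]-c[1])<rad);q=W[m]
        if len(q)<20: print(len(q));continue
        e,v=np.linalg.eigh(np.cov(q[:,:2].T));print(len(q),q.mean(0).round(4),((q.min(0)+q.max(0))/2).round(4),np.sqrt(e)*3.46,np.degrees(np.arctan2(v[1,1],v[0,1])).round(1))
plan(o,[0.482,.1725,.2],-102.3,15,45,1)
```

```text
1373 [0.5417 0.2702 0.1459] [0.5431 0.2693 0.1434] [0.01252389 0.05077233] 147.3
2786 [0.482  0.1763 0.1393] [0.4835 0.1746 0.1373] [0.01583768 0.07379762] 167.8
cur [0.5419 0.268  0.2331] yawy 57.33 tilt 0.82 dyaw -159.63
[45, -0.1, -7.5, 2.2, np.float64(10.64), 45, -1.5, -7.4, 2.2, np.float64(10.64), 45, -2.8, -7.0, 2.2, np.float64(10.64), 45, -4.1, -6.3, 2.2, np.float64(10.64), 45, -5.2, -5.5, 2.2, np.float64(10.64), 45, -6.1, -4.4, 2.2, np.float64(10.64), 45, -6.8, -3.2, 2.2, np.float64(10.64), 45, -7.3, -1.9, 2.2, np.float64(10.64), 45, -7.5, -0.5, 2.2, np.float64(10.64), 45, -7.5, 0.9, 2.2, np.float64(10.64), 45, -7.2, 2.2, 2.2, np.float64(10.64), 45, -6.6, 3.5, 2.2, np.float64(10.64), 45, -5.9, 4.7, 2.2, np.float64(10.64), 45, -4.9, 5.7, 2.2, np.float64(10.64), 45, -3.8, 6.5, 2.2, np.float64(10.64)]
```

View pics/w4.png

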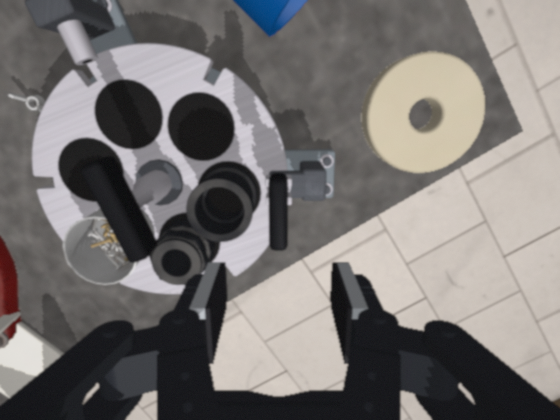

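Request:
{"op": "apply_moves", "data": {
  "increments": [60,0,-7.5,1,10.6,60,-1.5,-7.4,1,10.6,60,-2.8,-7,1,10.6,60,-4,-6.3,1,10.6,60,-5.2,-5.5,1,10.6,60,-6.1,-4.4,1,10.6,60,-6.8,-3.2,1,10.6,60,-7.3,-1.9,1,10.6,60,-7.5,-0.5,1,10.6,60,-7.5,0.9,1,10.6,60,-7.2,2.2,1,10.6,60,-6.6,3.5,1,10.6]
}}

```text
t: 11.08
eef_pos: [0.4814, 0.184, 0.203]
tool_rot: [0.003, 0.987, 0.158, -0.02]
contact_force: [-0.2, -0.2, 0.1]
gripper_width: 0.702
```

Run:
```python
from station import *
from h import *
o=get_obs();print(o["q"].round(2))
plan(o,[0.4825,.174,.21],-102.3,4,60)
```

```text
[-0.91  0.29  0.52  1.96 -0.18  0.97 -1.56]
cur [0.4814 0.184  0.203 ] yawy -71.78 tilt 2.33 dyaw -30.52
[60, -0.6, 2.5, -1.7, np.float64(7.63), 60, -0.2, 2.5, -1.7, np.float64(7.63), 60, 0.1, 2.5, -1.7, np.float64(7.63), 60, 0.4, 2.5, -1.7, np.float64(7.63)]
```

Request:
{"op": "apply_moves", "data": {
  "increments": [60,-0.6,2.5,-1,6,60,-0.2,2.5,-1,6,60,0,2.5,-1,6,60,0.4,2.5,-1,6,60,0,0,0,4,60,0,0,0,0,60,0,0,0,0]
}}

```text
t: 11.95
eef_pos: [0.4771, 0.1703, 0.1991]
tool_rot: [0.014, 0.995, -0.094, -0.024]
contact_force: [-0.4, 0.6, -0.3]
gripper_width: 0.705
```

Run:
```python
from station import *
from h import *
o=get_obs();print(o["q"].round(2))
plan(o,[0.4825,.174,.19],-102.3,4,60)
p,d=read_camera("wrist");cv2.imwrite("pics/w5.png",p)
W=wrist(o,get_calibration,d)
for c,lo,hi,rad in [((.482,.1725),.132,.15,.05)]:
        m=(d>0)&(W[...,2]>lo)&(W[...,2]<hi)&(np.hypot(W[...,0]-c[0],W[...,1]-c[1])<rad);q=W[m]
        e,v=np.linalg.eigh(np.cov(q[:,:2].T));print(len(q),q.mean(0).round(4),((q.min(0)+q.max(0))/2).round(4),np.sqrt(e)*3.46,np.degrees(np.arctan2(v[1,1],v[0,1])).round(1))
```

```text
[-0.98  0.3   0.63  1.98 -0.21  0.98 -2.01]
cur [0.4771 0.1703 0.1991] yawy -100.74 tilt 3.17 dyaw -1.56
[60, 1.3, -1.2, 2.2, np.float64(0.39), 60, 1.3, -1.3, 2.2, np.float64(0.39), 60, 1.2, -1.3, 2.2, np.float64(0.39), 60, 1.2, -1.3, 2.2, np.float64(0.39)]
3213 [0.4871 0.1726 0.1399] [0.4838 0.1732 0.1373] [0.01567795 0.07421929] 167.7
```

View pics/w5.png

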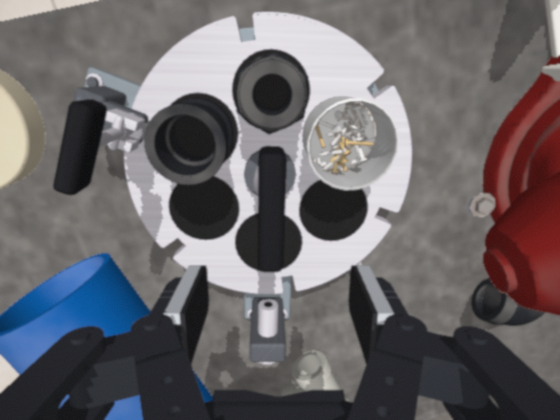

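Request:
{"op": "apply_moves", "data": {
  "increments": [50,2,-1.5,15,0.8,50,2,-1.5,15,0.8,50,1.5,-1,20,0,50,0,0,0,0,50,0,0,0,0]
}}

```text
t: 12.62
eef_pos: [0.4804, 0.1717, 0.1442]
tool_rot: [0.015, 0.994, -0.109, -0.024]
contact_force: [0.4, -0.2, -0.3]
gripper_width: 0.586
```

Run:
```python
from station import *
from h import *
o=get_obs();print(o["q"].round(2))
plan(o,[0.483,.1735,.114],-102.3,3,50)
p,d=read_camera("wrist");cv2.imwrite("pics/w6.png",p)
```

```text
[-0.94  0.39  0.6   2.02 -0.28  0.87 -1.97]
cur [0.4804 0.1717 0.1442] yawy -102.43 tilt 3.3 dyaw 0.13
[50, 1.2, -1.1, 10.0, np.float64(-0.04), 50, 1.2, -1.1, 10.0, np.float64(-0.04), 50, 1.2, -1.1, 10.0, np.float64(-0.04)]
```

View pics/w6.png

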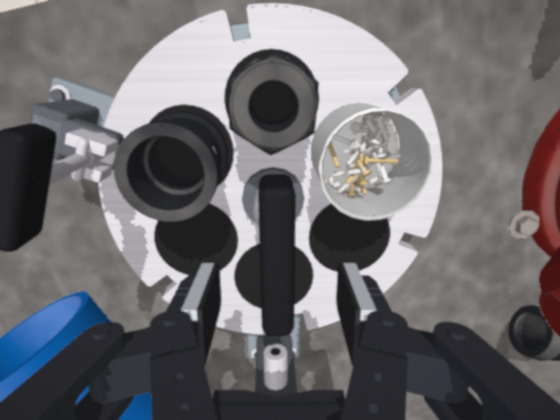

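Request:
{"op": "apply_moves", "data": {
  "increments": [50,1,-0.5,10,0,50,1,-0.5,10,0,50,0.5,0,9,0,50,0,0,0,0,10,0,0,0,0,10,0,0,0,0,10,0,0,0,0,10,0,0,0,0],
  "squeeze": 60
}}

```text
t: 13.68
eef_pos: [0.4819, 0.1711, 0.1142]
tool_rot: [0.015, 0.994, -0.109, -0.024]
contact_force: [-0.4, -1.3, -4.1]
gripper_width: 0.174
```

Run:
```python
from station import *
from h import *
o=get_obs();print(o["q"].round(2),o["contact_force"],o["torque"])
plan(o,[0.483,.1735,.114],-102.3,3,50)
```

```text
[-0.91  0.44  0.57  2.04 -0.32  0.81 -1.94] [-0.35501312 -1.27067272 -4.11535772] [ 0.77104088 -0.30831496  0.12080584]
cur [0.4819 0.1711 0.1142] yawy -102.47 tilt 3.2 dyaw 0.17
[50, 0.2, -0.9, 0.0, np.float64(-0.06), 50, 0.2, -0.9, 0.0, np.float64(-0.06), 50, 0.2, -0.9, 0.0, np.float64(-0.06)]
```

Request:
{"op": "apply_moves", "data": {
  "increments": [10,0,0,0,-2,10,0,0,0,-4,10,0,0,0,-5,10,0,0,0,-5,10,0,0,0,-5,10,0,0,0,-5,10,0,0,0,-3,10,0,0,0,0]
}}

```text
t: 14.68
eef_pos: [0.4819, 0.1713, 0.1141]
tool_rot: [0.008, 0.987, 0.155, -0.027]
contact_force: [-1.0, -1.0, -1.0]
gripper_width: 0.17
```

Run:
```python
from station import *
from h import *
o=get_obs();print(o["q"].round(2),o["contact_force"],o["torque"])
plan(o,[0.482,.172,.114],17.7,12,10)
p,d=read_camera("scene");cv2.imwrite("pics/s2.png",cv2.resize(p[110:330,150:420],None,fx=2.7,fy=2.7))
```

```text
[-0.81  0.42  0.43  2.03 -0.24  0.8  -1.49] [-1.02866358 -1.00340943 -0.98439696] [-0.00961435 -0.22166213  0.12453087]
cur [0.4819 0.1713 0.1141] yawy -72.12 tilt 3.17 dyaw 89.82
[10, 0.0, -0.1, 0.0, np.float64(-7.49), 10, 0.0, -0.1, 0.0, np.float64(-7.49), 10, 0.0, -0.0, 0.0, np.float64(-7.49), 10, 0.0, -0.0, 0.0, np.float64(-7.49), 10, 0.0, -0.0, 0.0, np.float64(-7.49), 10, 0.1, -0.0, 0.0, np.float64(-7.49), 10, 0.1, -0.0, 0.0, np.float64(-7.49), 10, 0.1, -0.0, 0.0, np.float64(-7.49), 10, 0.1, -0.0, 0.0, np.float64(-7.49), 10, 0.1, 0.0, 0.0, np.float64(-7.49), 10, 0.1, 0.0, 0.0, np.float64(-7.49), 10, 0.1, 0.0, 0.0, np.float64(-7.49)]
```

View pics/s2.png

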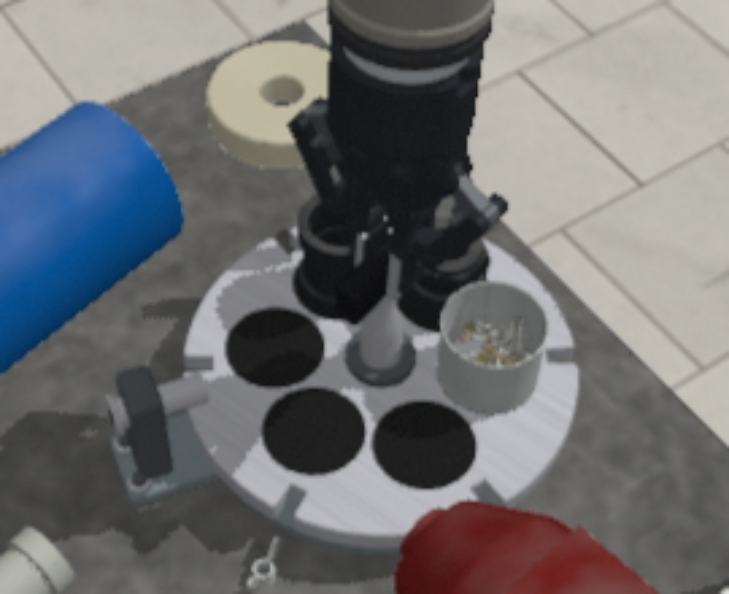

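Request:
{"op": "apply_moves", "data": {
  "increments": [10,0,0,0,-3,10,0,0,0,-5,10,0,0,0,-6,10,0,0,0,-6,10,0,0,0,-6,10,0,0,0,-6,10,0,0,0,-6,10,0,0,0,-6,10,0,0,0,-6,10,0,0,0,-5,10,0,0,0,-3,10,0,0,0,0]
}}

```text
t: 16.23
eef_pos: [0.4817, 0.1716, 0.1143]
tool_rot: [-0.004, 0.78, 0.625, -0.027]
contact_force: [-3.6, 0.2, -0.8]
gripper_width: 0.176
```

Run:
```python
from station import *
from h import *
o=get_obs();print(o["q"].round(2),o["contact_force"],o["torque"])
plan(o,[0.482,.172,.114],17.7,6,10)
```

```text
[-0.61  0.39  0.18  2.02 -0.09  0.79 -0.6 ] [-3.60089557  0.16665423 -0.82620797] [-0.67607809 -1.10969615  0.0867983 ]
cur [0.4817 0.1716 0.1143] yawy -12.63 tilt 3.17 dyaw 30.33
[10, 0.1, 0.0, 0.1, np.float64(-5.05), 10, 0.1, 0.0, 0.1, np.float64(-5.05), 10, 0.1, 0.1, 0.1, np.float64(-5.05), 10, 0.1, 0.1, 0.1, np.float64(-5.05), 10, 0.1, 0.1, 0.1, np.float64(-5.05), 10, 0.1, 0.1, 0.1, np.float64(-5.05)]
```

Request:
{"op": "apply_moves", "data": {
  "increments": [10,0,0,0,-3,10,0,0,0,-5,10,0,0,0,-6,10,0,0,0,-6,10,0,0,0,-5,10,0,0,0,-3,10,0,0,0,0]
}}

```text
t: 17.1
eef_pos: [0.4814, 0.1716, 0.1144]
tool_rot: [-0.01, 0.605, 0.796, -0.025]
contact_force: [-2.5, -1.4, -0.6]
gripper_width: 0.179
```

Run:
```python
from station import *
from h import *
o=get_obs();print(o["q"].round(2),o["contact_force"],o["torque"])
plan(o,[0.482,.172,.114],17.55,1,10)
```

```text
[-0.52  0.39  0.07  2.01 -0.03  0.8  -0.17] [-2.52670177 -1.38144532 -0.63012148] [ 0.03989105 -1.00822472  0.08592776]
cur [0.4814 0.1716 0.1144] yawy 15.55 tilt 3.13 dyaw 2.0
[10, 0.2, 0.7, 0.3, np.float64(-2.0)]
```

Request:
{"op": "apply_moves", "data": {
  "increments": [10,0,0,0,-2,10,0,0,0,0,10,0,0,0,0]
}}

```text
t: 17.48
eef_pos: [0.4814, 0.1716, 0.1143]
tool_rot: [-0.01, 0.591, 0.806, -0.025]
contact_force: [-3.7, 0.3, -1.3]
gripper_width: 0.18
```

Run:
```python
from station import *
from h import *
o=get_obs()
plan(o,[0.482,.172,.114],17.55,1,10)
```

```text
cur [0.4814 0.1716 0.1143] yawy 17.53 tilt 3.12 dyaw 0.02
[10, 0.2, 0.7, 0.3, np.float64(-0.02)]
```

Request:
{"op": "apply_moves", "data": {
  "increments": [50,0,0,0,0,50,0,0,0,0,50,0,0,0,0,50,0,0,-20,0,50,0,0,-35,0,50,0,0,-35,0,50,0,0,0,0]
}}

```text
t: 18.35
eef_pos: [0.486, 0.1742, 0.2069]
tool_rot: [-0.011, 0.592, 0.806, -0.026]
contact_force: [0.1, 0.8, -0.6]
gripper_width: 0.584
```

Run:
```python
from station import *
from h import *
o=get_obs();p,d=read_camera("wrist");cv2.imwrite("pics/w7.png",p)
W=wrist(o,get_calibration,d)
for c,lo,hi,rad in [((.482,.1725),.132,.15,.05),((.542,.268),.138,.156,.04)]:
        m=(d>0)&(W[...,2]>lo)&(W[...,2]<hi)&(np.hypot(W[...,0]-c[0],W[...,1]-c[1])<rad);q=W[m]
        if len(q)<20: print(len(q));continue
        e,v=np.linalg.eigh(np.cov(q[:,:2].T));print(len(q),q.mean(0).round(4),np.sqrt(e)*3.46,np.degrees(np.arctan2(v[1,1],v[0,1])).round(2))
plan(o,[0.5423,.2675,.2],57.5,5,50)
```

```text
2927 [0.4827 0.1768 0.14  ] [0.01560244 0.0745683 ] 107.56
2672 [0.5415 0.2691 0.1456] [0.01290921 0.05020077] 147.5
cur [0.486  0.1742 0.2069] yawy 17.39 tilt 3.22 dyaw 40.11
[50, 14.5, 16.4, 0.3, np.float64(-8.02), 50, 12.0, 18.2, 0.3, np.float64(-8.02), 50, 9.4, 19.7, 0.3, np.float64(-8.02), 50, 6.5, 20.8, 0.3, np.float64(-8.02), 50, 3.6, 21.5, 0.3, np.float64(-8.02)]
```

View pics/w7.png

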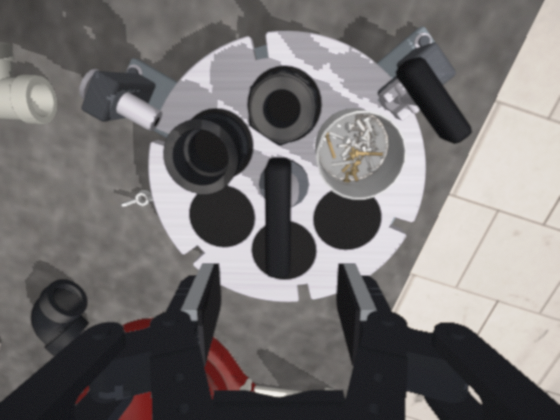

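Request:
{"op": "apply_moves", "data": {
  "increments": [50,10.5,11.5,0,-5.8,50,9.2,12.5,0,-5.8,50,8,13.4,0,-5.8,50,6.6,14.2,0,-5.8,50,5.2,14.8,0,-5.8,50,3.7,15.2,0,-5.8,50,2,15.5,0,-5.3,50,0,0,0,0,50,0,0,0,0]
}}

```text
t: 19.52
eef_pos: [0.5336, 0.2666, 0.1866]
tool_rot: [-0.028, 0.271, 0.962, -0.029]
contact_force: [0.1, 1.2, -0.4]
gripper_width: 0.586
```

Run:
```python
from station import *
from h import *
o=get_obs();p,d=read_camera("wrist");cv2.imwrite("pics/w8.png",p)
W=wrist(o,get_calibration,d)
for c,lo,hi,rad in [((.542,.268),.138,.156,.04)]:
        m=(d>0)&(W[...,2]>lo)&(W[...,2]<hi)&(np.hypot(W[...,0]-c[0],W[...,1]-c[1])<rad);q=W[m]
        if len(q)<20: print(len(q));continue
        e,v=np.linalg.eigh(np.cov(q[:,:2].T));print(len(q),q.mean(0).round(4),((q.min(0)+q.max(0))/2).round(4),np.sqrt(e)*3.46,np.degrees(np.arctan2(v[1,1],v[0,1])).round(2))
plan(o,[0.5425,.268,.16],57.5,2,50)
```

```text
2007 [0.5413 0.2707 0.1458] [0.5436 0.2695 0.1434] [0.01259001 0.05111105] 147.48
cur [0.5336 0.2666 0.1866] yawy 58.66 tilt 4.6 dyaw -1.16
[50, -4.0, 3.8, 12.9, np.float64(0.58), 50, -3.9, 3.9, 12.9, np.float64(0.58)]
```

View pics/w8.png

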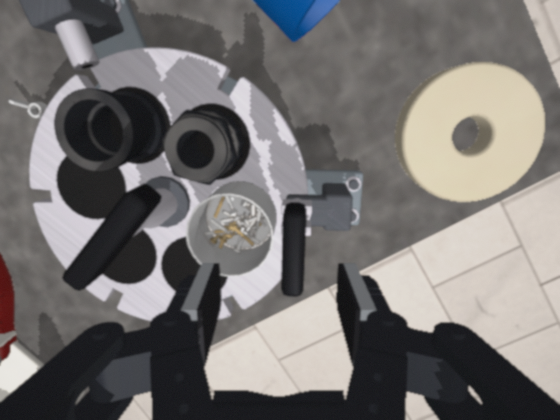

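Request:
{"op": "apply_moves", "data": {
  "increments": [50,-3,2,8,0.6,50,-3,2,9,0.6,50,0,0,9,0,50,0,0,0,0,50,0,0,0,0]
}}

```text
t: 20.2
eef_pos: [0.5387, 0.2642, 0.1579]
tool_rot: [-0.028, 0.283, 0.958, -0.03]
contact_force: [0.3, 0.2, -0.9]
gripper_width: 0.585
```

Run:
```python
from station import *
from h import *
o=get_obs();p,d=read_camera("wrist");cv2.imwrite("pics/w9.png",p)
plan(o,[0.5415,.2675,.121],57.5,3,50)
```

```text
cur [0.5387 0.2642 0.1579] yawy 57.2 tilt 4.67 dyaw 0.3
[50, -0.6, 2.3, 12.1, np.float64(-0.1), 50, -0.6, 2.3, 12.1, np.float64(-0.1), 50, -0.6, 2.3, 12.1, np.float64(-0.1)]
```

View pics/w9.png

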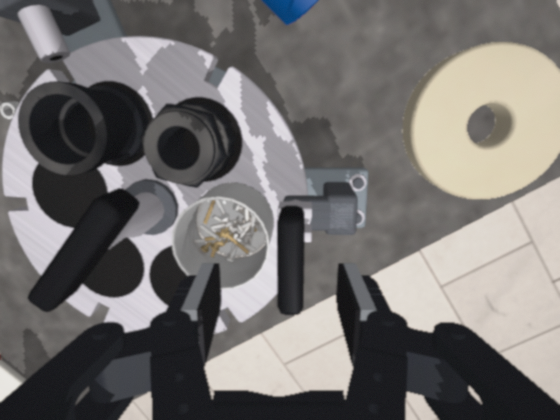

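Request:
{"op": "apply_moves", "data": {
  "increments": [50,-0.6,2,12,0,50,-0.6,2,12,0,50,-0.6,2,11.5,0,50,0,0,0,0,50,0,0,0,0]
}}

```text
t: 20.88
eef_pos: [0.5409, 0.2671, 0.1192]
tool_rot: [-0.028, 0.283, 0.958, -0.03]
contact_force: [-0.1, -0.3, 0.1]
gripper_width: 0.585
```

Run:
```python
from station import *
from h import *
o=get_obs();p,d=read_camera("wrist");cv2.imwrite("pics/w10.png",p)
plan(o,[0.5415,.2675,.121],57.5,1,50)
```

```text
cur [0.5409 0.2671 0.1192] yawy 57.23 tilt 4.7 dyaw 0.27
[50, -0.2, 0.5, -1.9, np.float64(-0.27)]
```

View pics/w10.png

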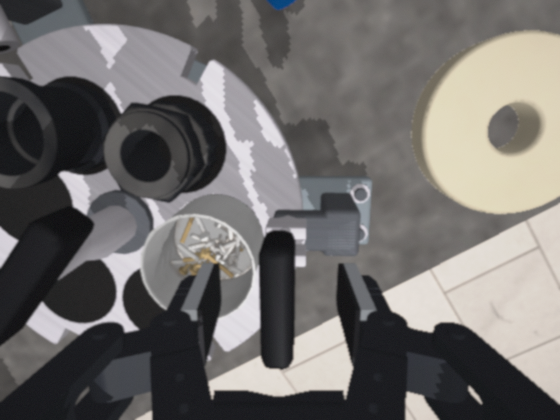

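Centred between the fingers. Close and lift slightly.

Request:
{"op": "apply_moves", "data": {
  "increments": [8,0,0,0,0,8,0,0,0,0,8,0,0,0,0,8,0,0,0,0,8,0,0,0,0],
  "squeeze": 60
}}

```text
t: 21.55
eef_pos: [0.5414, 0.2676, 0.1201]
tool_rot: [-0.027, 0.283, 0.958, -0.029]
contact_force: [-0.7, -1.0, -1.3]
gripper_width: 0.145
```

Run:
```python
from station import *
from h import *
o=get_obs();print(o["torque"],o["contact_force"])
plan(o,o["eef_pos"]+[0,0,.005],57.5,1,8)
```

```text
[ 0.6722348  -0.3844656  -0.03251637] [-0.6874812  -0.99515789 -1.29253204]
cur [0.5414 0.2676 0.1201] yawy 57.2 tilt 4.54 dyaw 0.3
[8, 0.2, -0.4, -5.0, np.float64(-0.3)]
```

Request:
{"op": "apply_moves", "data": {
  "increments": [8,0.1,-0.2,-3,0,8,0.1,-0.2,-2.5,0,8,0,0,0,0]
}}

```text
t: 21.92
eef_pos: [0.541, 0.2674, 0.1231]
tool_rot: [-0.028, 0.283, 0.958, -0.029]
contact_force: [1.4, 0.4, -10.8]
gripper_width: 0.145
```

Request:
{"op": "apply_moves", "data": {
  "increments": [8,0,0,-1.5,4,8,0,0,0,6,8,0,0,0,8,8,0,0,0,8,8,0,0,0,8,8,0,0,0,4,8,0,0,0,0]
}}

```text
t: 22.8
eef_pos: [0.5416, 0.2674, 0.1222]
tool_rot: [-0.016, 0.588, 0.808, -0.036]
contact_force: [1.3, -0.2, -10.7]
gripper_width: 0.151
```

Run:
```python
from station import *
from h import *
o=get_obs();print(o["torque"],o["contact_force"])
plan(o,[.5423,.268,.124],-32.3,6,8)
```

```text
[ 0.89532055 -1.43159251  0.01446805] [  1.25243676  -0.21155072 -10.65810864]
cur [0.5416 0.2674 0.1222] yawy 17.93 tilt 4.57 dyaw -50.23
[8, 0.1, 0.1, -0.3, np.float64(8.37), 8, 0.1, 0.1, -0.3, np.float64(8.37), 8, 0.1, 0.1, -0.3, np.float64(8.37), 8, 0.1, 0.1, -0.3, np.float64(8.37), 8, 0.1, 0.1, -0.3, np.float64(8.37), 8, 0.1, 0.1, -0.3, np.float64(8.37)]
```

Request:
{"op": "apply_moves", "data": {
  "increments": [8,0,0,-0.4,5,8,0,0,-0.3,7.5,8,0,0,-0.3,8,8,0,0,-0.3,8,8,0,0,-0.3,8,8,0,0,-0.3,7.5,8,0,0,0,5,8,0,0,0,0]
}}

```text
t: 23.8
eef_pos: [0.5415, 0.2665, 0.1221]
tool_rot: [0.002, 0.872, 0.487, -0.041]
contact_force: [2.0, 0.4, -10.1]
gripper_width: 0.142
```

Run:
```python
from station import *
from h import *
o=get_obs();print(o["torque"],o["contact_force"])
plan(o,[.5423,.268,.124],-32.3,1,8)
```

```text
[ 0.12468642 -1.58158333  0.03240137] [  2.02093217   0.37200687 -10.07383079]
cur [0.5415 0.2665 0.1221] yawy -31.7 tilt 4.68 dyaw -0.6
[8, 1.6, -0.2, -2.0, np.float64(0.6)]
```

Request:
{"op": "apply_moves", "data": {
  "increments": [8,0,0,0,0.7,8,0,0,3,0,8,0,0,4,0,8,0,0,4,0,8,0,0,4,0,8,0,0,0,0]
}}

```text
t: 24.55
eef_pos: [0.5415, 0.2665, 0.1074]
tool_rot: [0.002, 0.874, 0.484, -0.039]
contact_force: [2.2, -0.4, -6.2]
gripper_width: 0.142
```

Request:
{"op": "apply_moves", "data": {
  "increments": [45,0,0,0,0,45,0,0,0,0,45,0,0,0,0,45,0,0,-25,0,45,0,0,-40,0,45,0,0,-40,0,45,0,0,0,0,45,0,0,0,0]
}}

```text
t: 25.55
eef_pos: [0.5467, 0.2711, 0.2169]
tool_rot: [0.0, 0.874, 0.484, -0.042]
contact_force: [-0.0, -0.3, -0.3]
gripper_width: 0.53
```

Run:
```python
from station import *
from h import *
o=get_obs();p,d=read_camera("wrist");cv2.imwrite("pics/w11.png",p)
W=wrist(o,get_calibration,d);print(o["eef_pos"],o["contact_force"])
for c,lo,hi,rad in [((.542,.268),.12,.156,.04),((.482,.1725),.132,.15,.05)]:
        m=(d>0)&(W[...,2]>lo)&(W[...,2]<hi)&(np.hypot(W[...,0]-c[0],W[...,1]-c[1])<rad);q=W[m]
        if len(q)<20: print(len(q));continue
        e,v=np.linalg.eigh(np.cov(q[:,:2].T));print(len(q),q.mean(0).round(4),np.percentile(q[:,2],[50,80]),np.sqrt(e)*3.46,np.degrees(np.arctan2(v[1,1],v[0,1])).round(2))
p,d=read_camera("scene");cv2.imwrite("pics/s3.png",cv2.resize(p[110:330,150:420],None,fx=2.7,fy=2.7))
p,d=read_camera("top");W=pts(d,get_calibration("top"))
for r in outline_of("top","coupling")[:2]:
    q=W[r["pixels"]&(d>0)];print(r["p"],q.mean(0))
m=(d>0)&(W[...,2]>.09)&(W[...,2]<.103)&(np.hypot(W[...,0]-.482,W[...,1]-.173)<.115)
N,L,S,C=cv2.connectedComponentsWithStats(m.astype(np.uint8))
for i in range(1,N):
    if S[i,4]>20: q=W[L==i];print(S[i,4],q.mean(0),(q.min(0)+q.max(0))/2)
cen=np.array([.4826,.1736]);a=np.radians(167.7);print("bush",cen+.066*np.array([np.cos(a),np.sin(a)]))
```

```text
[0.54672562 0.27109787 0.21691021] [-0.00129665 -0.31850563 -0.34511486]
1405 [0.5453 0.2716 0.1296] [0.13000039 0.13075344] [0.01274438 0.05131638] 57.52
2059 [0.4854 0.1772 0.139 ] [0.13998451 0.14079513] [0.01567607 0.07513619] 107.82
bush [0.41811499 0.18766001]
```

View pics/w11.png

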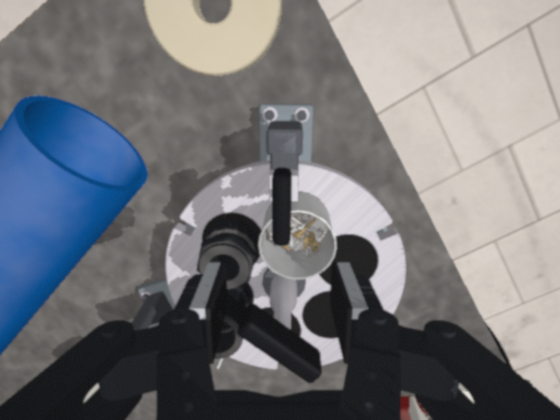

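View pics/s3.png

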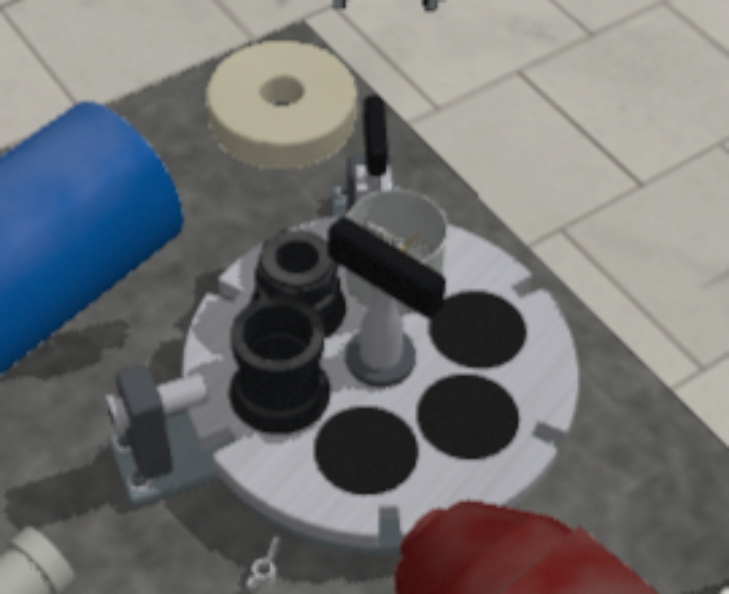

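Run:
```python
from station import *
from h import *
p,d=read_camera("scene");W=pts(d,get_calibration("scene"))
m=(d>0)&(W[...,2]>.088)&(W[...,2]<.103)&(np.hypot(W[...,0]-.417,W[...,1]-.187)<.045)
q=W[m];print(len(q),q.mean(0),(q.min(0)+q.max(0))/2,np.ptp(q,axis=0),fitc(q))
p,d=read_camera("scene");print(np.median(W[m][:,2]))
o=get_obs();print(o["t"],o["contact_force"]);hand_in()
```

```text
509 [0.41497949 0.18458932 0.09430343] [0.41641938 0.18578109 0.09380295] [0.05383342 0.05507315 0.01127435] (np.float64(0.4154507279274447), np.float64(0.18521097051608848), np.float64(0.02377415880886915))
0.09501367772290747
25.85 [ 0.4530635  -0.2920471   0.38936102]
the job is handed in; nothing more can be done
```

The coupling now stands in front of the drill guide with the index pin down in its notch, and the job was handed in at 25.9 s of the 72 s allowed. I drew and parked the pin, turned the wheel about 120° counterclockwise by its bar, then turned the T-handle back to 0 and released it.

| Last check | Measured | Expected |
|---|---|---|
| Pin handle top above the bench | 0.130 m (0.146 m while parked) | 0.130 m, pin fully down |
| Wheel bar angle | 107.8°, from 167.8° at the start | 107.8° (a straight bar looks the same every 180°, so a 120° turn reads as 60° less) |
| Coupling centre | about (0.416, 0.186) m, roughly 2 mm from the target point | under 12 mm |
| Union and tin | both standing on their pads in the scene picture | upright on the wheel |
| Gripper | open, clear of everything, no contact force | touching nothing |

- **Blocked view:** the arm hid the coupling from the top camera, so its final position comes from the scene camera alone.
- **Tool tilt:** the tool had drifted about 4.7° from vertical by the end. It caused no trouble with either grip.

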